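# Clamp the noodle machine to the eatery counter

### The arm

A 7-joint arm with a two-finger parallel gripper is mounted at the origin on the work surface. World frame = base frame: x ahead of the robot, y to its left, z up, the work surface at z = 0. Lengths are in m, angles in rad, forces in N, time in s.
With the tool pointing down it reaches from about 0.425 to 0.875 m from the base axis. Payload 8.4 kg.
Tool frame: the origin (TCP) lies midway between the tips of the shut fingers; the grasp point (between the pads) lies 19 mm behind it (manip.tcp_to_grasp is the z of the grasp point in the tool frame, in m); z points along the fingers, y is the line along which they close (so a half turn about z gives the same grasp; the last joint's range is limited). The gripper opens to 87 mm and grips with 3 to 60 N. Pads are 19 mm wide; open, the fingers measure 117 mm over their backs; the gripper's body (75 mm by 190 mm) begins 51 mm behind the grasp point.
Start: joints at [-1.319, 0.333, 0.04, 1.465, -0.013, 1.343, -0.059], TCP at [0.223, 0.61, 0.223] pointing down, gripper open.
Joint ranges: [-2.58, 2.58], [-0.38, 2.09], [-1.3, 1.39], [0.25, 2.4], [-1.5, 4.64], [0.08, 2.09], [-2.65, 2.65]. Speed limits (rad/s): [2.22, 2.22, 2.79, 2.79, 3.14, 3.14, 3.14].

### API

Orientations are given as a rotation vector (axis times angle).
In Python, from rig import manip, get_state, optics gives the robot as it stands. Calls block until the motion is done:
- manip.goto(position, orientation): joint-space move of the TCP to a pose.
- manip.line_to(position, velocity=0.15, ori=None): straight line of the TCP; ori=None keeps the orientation; velocity is the mean speed in m/s.
- manip.goto_joints(angles): joint-space move.
- manip.set_gripper(opening, squeeze=None): opening from 0.0 (shut) to 1.0 (fully open); squeeze is the grip in N (None keeps the last); returns when the fingers have stopped.
- manip.dwell(seconds).
- manip.inverse_kinematics(position, orientation): joint angles nearest the present ones, or None.
- get_state(): the state.
- optics.snapshot(name): name is "side" or "top"; returns a dict with "img" (480x640x3 uint8, blue, green, red), "K" (3x3 intrinsics, pixels), "camera_from_world" (4x4, takes a point from world to camera coordinates). Camera axes: x right, y down, z forward; pixel columns grow to the right and rows downward; lengths in m; the calibration is good to about 2 mm. A picture is of the moment at which its call begins. There is no depth.
A pose or a line that the arm cannot do raises manip.Unreachable and nothing moves.
- manip.hand_in(): hands the job in; it is judged then, once.
The state is a dict: "time_s": time; "joints": joint angles; "joint_velocities": joint speeds; "joint_torque": joint torques, N m; "ee_pos": TCP position; "orientation": TCP orientation; "contact_force": force on the tool from outside, world axes, zero at the start; "wrist_torque": the same for the moment, N m; "finger_gap": opening from 0.0 (shut) to 1.0 (fully open); "finger_force": force on a finger pad.
Only numpy, scipy, OpenCV 4.12 (cv2) and the standard library are available. Lean on these libraries where they do the work, as an engineer would, in place of code of your own. Each camera call takes 0.05 s, during which the arm holds its last target. There are 200 camera calls.

### The job

Gently push the noodle machine along its rails until its foot is fully home against the clamp post. Then tighten the red clamp knob clockwise until it bites (the resistance rises sharply), give it an eighth of a turn (45 degrees) more and no further, and let go, with the machine still home. Leave the pot, the mug and the bowl alone.

Things in the scene. Friction and masses are not known exactly. Their poses are not given: they have to be found in the camera images.
- clamp_dock: Blue board 180 x 390 x 12 mm fixed on the counter, long side along its y, two low guide rails along y. Near its -y end a grey clamp: a post whose rubber-faced inner side (the stop) is at y = -172 mm, and an arm 50 mm wide from the post to y = -75 mm, top at z = 85 mm, with a vertical screw at x = 0, y = -100 mm. Origin: at counter height under the board's middle, z up.
- noodle_machine: Hand noodle machine, 160 (x) x 105 (y) x 128 mm tall, on a flat steel foot between the rails that reaches under the clamp. It only slides along the dock's y: towards -y, 20 to 45 mm, until the foot meets the stop. Sliding takes about 4 N; at the stop force rises steeply; over 35 N is ramming. Axes as the dock's; origin at counter height, 110 mm towards -y from its back face.
- machine_back (a point): Point on the machine's flat steel back plate, mid-width, 100 mm above the counter. The plate is 132 mm wide, from 48 to 120 mm above the counter, faces the dock's +y and is the place to push. Fully home, this point is at y = +110 mm of the dock.
- knob_grip (a point): Middle of the red knob's bar, on the screw axis, 118 mm up (fixed): bar 64 mm long (its x; white mark at +x), 14 thick (y), 26 tall; z up. Clockwise from above tightens: 0.12 N m at first; after 0.75 to 2 rad it bites and takes 0.6 N m, rising slowly: a torque about the screw, clear while turning or after steps under 3 degrees, weak after big ones. Let go under load, it may spring back 10 degrees.
- foot_face (a point): Centre of the lower face of the black rubber clamp foot (24 mm across) under the clamp arm; the knob drives it down a few millimetres onto the machine's steel foot.
- load_collar: Thin brass sprung collar, 42 mm across, on top of the clamp arm under the knob; it lifts by about a millimetre as the clamp takes load after the bite. Origin under its middle, 85 mm above the counter while the clamp is open.
- lota: Round aluminium water pot, 84 mm across, 92 mm tall, standing on the counter; origin under its middle. Bystander.
- mug: Glass mug, 72 mm across, 85 mm tall, with a handle; origin under its middle. Bystander.
- bowl: Steel bowl, 110 mm across, 45 mm tall; origin under its middle. Bystander.

How it is judged:
On the way, in this order (a step that is already met when the one before it is completed fails the run):
1. the machine is pushed fully home (within 3 mm of the stop) while the clamp is still open (y of machine_back in the frame of clamp_dock below 0.113 m and z of foot_face in the frame of load_collar above -0.06025 m), for 0.1 s.
2. the clamp has bitten with the machine home (y of machine_back in the frame of clamp_dock below 0.113 m and z of foot_face in the frame of load_collar below -0.061 m), for 0.05 s.
At the end, for the whole second after the job is handed in: The machine is within 3 mm of its stop and at rest, and the knob stands 45 degrees past the bite, give or take 20 degrees (y of machine_back in the frame of clamp_dock below 0.113 m and z of foot_face in the frame of load_collar between -0.062701 and -0.061654 m and linear speed of noodle_machine below 0.01 m/s); the robot touches nothing.
It fails at once if the clamp is overtightened: the knob goes 70 degrees or more past the bite (z of foot_face in the frame of load_collar below -0.06283 m).
It fails at once if the machine is rammed: pushed with more than 35 N (contact force between any of the fingers, the arm and noodle_machine above 35 N).
It fails at once if the pot, the mug or the bowl is moved by more than 20 mm or tipped ((distance of lota from where it was at the start of the episode above 0.02 m or angle between lota's own z axis and vertical above 0.3 rad) or (distance of mug from where it was at the start of the episode above 0.02 m or angle between mug's own z axis and vertical above 0.3 rad) or (distance of bowl from where it was at the start of the episode above 0.02 m or angle between bowl's own z axis and vertical above 0.3 rad)).
It also fails if it takes over 72 s, if anything falls off the work surface, if the arm or the gripper's body presses on something with over 40 N, if the wrist force passes 120 N, or if a joint passes its speed limit or range.

## Working session

There is one attempt and no reset: what is moved stays moved. The work goes in short steps, each a Python script; the robot and the scene stay as the last script left them, time stands still between calls to the robot, and variables do not carry over. Pictures are saved under pics/ and viewed, at most 10 in all, crops included, and the job is handed in when it is done.

```bash
ls; mkdir -p pics
python3 - <<'E'
from rig import manip,get_state,optics
import cv2,numpy as np,pickle
d={}
for n in("top","side"):
    s=optics.snapshot(n);d[n]=s;cv2.imwrite(f"pics/{n}0.png",s["img"]);print(n,s["K"].tolist(),np.round(s["camera_from_world"],3).tolist())
pickle.dump(d,open("s0.pkl","wb"))
s=get_state();print(s, manip.tcp_to_grasp)
E
```

```text
pics
top [[552.0588425348511, 0.0, 314.31994005712875], [0.0, 552.0588425348511, 250.05170988230458], [0.0, 0.0, 1.0]] [[0.012, -0.999, 0.035, -0.082], [-0.991, -0.017, -0.136, 0.583], [0.136, -0.033, -0.99, 1.035], [0.0, 0.0, 0.0, 1.0]]
side [[464.9207696578389, 0.0, 325.7374718630677], [0.0, 464.9207696578389, 246.32553291413754], [0.0, 0.0, 1.0]] [[-0.999, -0.047, -0.001, 0.584], [-0.028, 0.617, -0.787, 0.135], [0.038, -0.786, -0.617, 0.893], [0.0, 0.0, 0.0, 1.0]]
{'time_s': 0.1, 'joints': array([-1.31918597,  0.33385262,  0.03988208,  1.4662177 , -0.01336245,
        1.34329367, -0.05852247]), 'joint_velocities': array([-0.00061368, -0.00265895, -0.00035076, -0.00275361,  0.00114904,
       -0.00018272,  0.00051352]), 'joint_torque': array([ 2.99002131e-03, -6.57812977e+01,  1.33930776e+00, -4.04707289e+01,
       -5.96442539e-02,  4.09436761e-02,  8.08486948e-05]), 'ee_pos': array([0.22327057, 0.60998266, 0.22172328]), 'orientation': array([-5.48267785e-01, -3.09325451e+00,  2.35773120e-03]), 'contact_force': array([-1.15283467, -0.22059364,  1.05540451]), 'wrist_torque': array([-0.04436088, -0.02321755,  0.02560857]), 'finger_force': 0.0, 'finger_gap': 1.0035096205564795} -0.0187
```

View pics/top0.png

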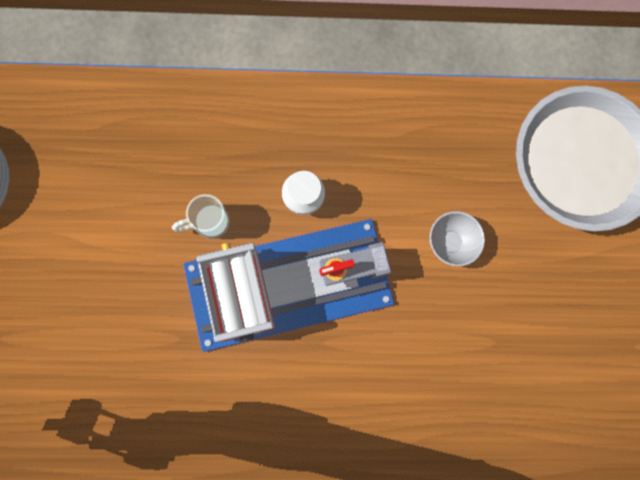

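View pics/side0.png

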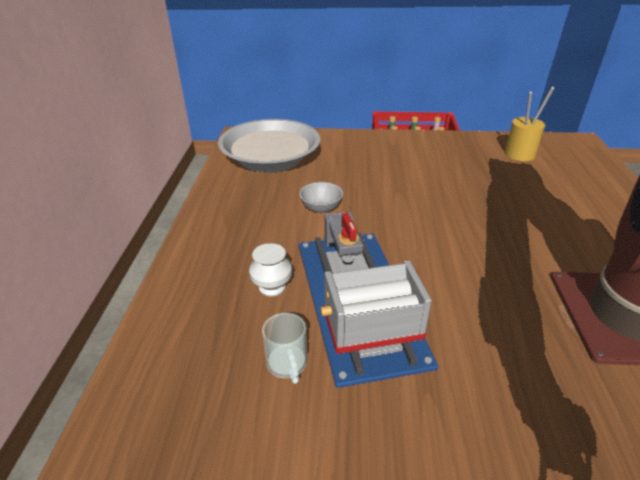

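The top view shows the dock (corner screws at about (191,268), (207,343), (386,299) and (367,227)), with the machine at its left, +y end. The red knob is at about (337,268). The lota is at (303,192), the mug at (208,216) and the bowl at (457,239).

```bash
cat > h.py <<'E'
import numpy as np,cv2
def ray(s,uv,z):
    "pixel -> world point on plane z"
    T=s["camera_from_world"];R,t=T[:3,:3],T[:3,3];c=-R.T@t
    d=R.T@np.linalg.solve(s["K"],[uv[0],uv[1],1.]);return c+d*(z-c[2])/d[2]
def red(img):
    h=cv2.cvtColor(img,cv2.COLOR_BGR2HSV);return (((h[...,0]<6)|(h[...,0]>174))&(h[...,1]>190)&(h[...,2]>110)).astype(np.uint8)
def blue(img):
    h=cv2.cvtColor(img,cv2.COLOR_BGR2HSV);return ((abs(h[...,0].astype(int)-110)<12)&(h[...,1]>150)&(h[...,2]>50)).astype(np.uint8)
E
python3 - <<'E'
import pickle
from h import *
d=pickle.load(open("s0.pkl","rb"));s=d["top"];im=s["img"]
m=blue(im);m[:100]=0
p=np.argwhere(m)[:,::-1]
w=np.array([ray(s,q,.012)[:2] for q in p],np.float32)
r=cv2.minAreaRect(w);print("board",r,cv2.boxPoints(r).tolist())
m=red(im);m[:,:300]=0;m[:,400:]=0
q=np.argwhere(m)[:,::-1].astype(float);wk=np.array([ray(s,a,.131)[:2] for a in q],np.float32)
print("knob",cv2.minAreaRect(wk),wk.mean(0),len(q))
crop=cv2.resize(im[215:355,175:405],None,fx=3.4,fy=3.4,interpolation=cv2.INTER_CUBIC);cv2.imwrite("pics/c0.png",crop)
for n,uv,z in(("lota",(303,190),.092),("mug",(208,202),.085),("handle",(178,226),.05),("bowl",(457,239),.045)):print(n,ray(s,uv,z))
E
```

```text
board ((0.519619882106781, -0.024278953671455383), (0.1746399700641632, 0.3844637870788574), 14.4740571975708) [[0.3870246112346649, 0.1400267779827118], [0.48311811685562134, -0.23223447799682617], [0.6522151231765747, -0.18858468532562256], [0.5561216473579407, 0.1836765706539154]]
knob ((0.5397055745124817, -0.11064930260181427), (0.02544936165213585, 0.059685129672288895), 4.774913787841797) [ 0.54340523 -0.11631251] 190
lota [ 0.69047075 -0.04915079  0.092     ]
mug [0.66535092 0.12890919 0.085     ]
handle [0.62475776 0.19031394 0.05      ]
bowl [ 0.60990863 -0.35379053  0.045     ]
```

View pics/c0.png

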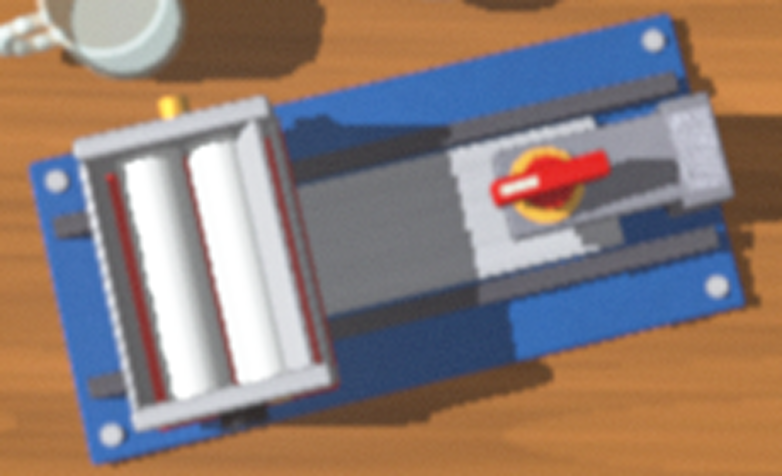

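Zoomed in, the knob bar runs along the dock's y from about (320,271) to (354,263) full-image pixels, with the white mark at the left (+y) end. The machine's back top edge runs from (197,259) to (216,340). The board fit gives a yaw of 14.5° and a size of 175 x 384 mm, close to the true 180 x 390.

```bash
cat >> h.py <<'E'
from scipy.spatial.transform import Rotation as Ro
O=np.array([.5196,-.0243]);YAW=np.deg2rad(14.47)
M=np.array([[np.cos(YAW),-np.sin(YAW)],[np.sin(YAW),np.cos(YAW)]])
def W(x,y,z): return np.array([*(O+M@[x,y]),z])
def D(p): return M.T@(np.array(p[:2])-O)
def down(a):
    "tool pointing down, tool x axis at world angle a, so tool y (closing line) at a-90deg"
    c,s=np.cos(a),np.sin(a);return Ro.from_matrix(np.array([[c,s,0],[s,-c,0],[0,0,-1.]])).as_rotvec()
E
python3 - <<'E'
import pickle
from h import *
from rig import manip
s=pickle.load(open("s0.pkl","rb"))["top"]
print("back@.128",D(ray(s,(206.8,299.7),.128)),"knob@.131",D(ray(s,(337.1,267.1),.131)))
for k in (-1,1):
    print("push",k,manip.inverse_kinematics(W(0,.19,.2),down(YAW+k*np.pi/2)))
k=W(0,-.1,.1)
for a in np.deg2rad(np.arange(284.5,-260,-30)):
    q=manip.inverse_kinematics(k,down(a));print(round(np.rad2deg(a)),None if q is None else np.round(q,2))
E
```

```text
back@.128 [-0.00259147  0.14681072] knob@.131 [-0.00073739 -0.08994936]
push -1 None
push 1 [-0.90251722  0.02427001  0.50014403  1.87826543 -0.01229637  1.2420521
 -0.14597787]
284 [-0.82  0.5   1.23  1.88 -0.53  1.14 -2.29]
254 [ 1.11  0.55 -1.23  1.79  0.56  1.2   2.58]
224 [ 0.9   0.39 -0.91  1.8   0.34  1.12  2.22]
194 [-0.61  0.34  0.89  1.87 -0.3   1.07  2.23]
164 [-0.63  0.35  0.92  1.87 -0.31  1.07  1.71]
134 [-0.67  0.37  0.97  1.87 -0.34  1.08  1.22]
104 [-0.67  0.37  0.98  1.87 -0.34  1.08  0.7 ]
74 [-0.66  0.36  0.97  1.87 -0.34  1.08  0.17]
44 [-0.66  0.36  0.97  1.87 -0.34  1.08 -0.36]
15 [-0.66  0.36  0.96  1.87 -0.33  1.08 -0.88]
-16 [-0.64  0.35  0.94  1.87 -0.32  1.08 -1.42]
-46 [-0.82  0.5   1.23  1.88 -0.53  1.14 -1.76]
-76 [-0.82  0.5   1.23  1.88 -0.53  1.14 -2.29]
-106 [ 1.11  0.55 -1.23  1.79  0.56  1.2   2.58]
-136 [ 0.9   0.39 -0.91  1.8   0.34  1.12  2.22]
-166 [-0.61  0.34  0.89  1.87 -0.3   1.07  2.23]
-196 [-0.63  0.35  0.92  1.87 -0.31  1.07  1.71]
-226 [-0.67  0.37  0.97  1.87 -0.34  1.08  1.22]
-255 [-0.67  0.37  0.98  1.87 -0.34  1.08  0.7 ]
```

Run:
```python
import pickle
from h import *
d=pickle.load(open("s0.pkl","rb"));s=d["top"]
f=lambda u,v:(u/3.4+175-.35,v/3.4+215-.35)
for n,(u,v),z in (("screw",(56,181),.014),("screw",(111,434),.014),("screw",(717,287),.014),("screw",(653,41),.014),("collar",(545,184),.087),("barL",(490,192),.125),("barR",(610,162),.125),("postR",(722,148),.085)):
    print(n,np.round(D(ray(s,f(u,v),z)),4))
for n in d:
    T=d[n]["camera_from_world"];print(n,-T[:3,:3].T@T[:3,3])
s=d["side"];m=red(s["img"]);m[245:]=0;m[:205]=0;m[:,:330]=0;m[:,365:]=0
q=np.argwhere(m)[:,::-1];print(q.min(0),q.max(0),q.mean(0))
a,b=[ray(s,q.mean(0),z) for z in(.118,.131)];print("side knob",D(a),D(b))
m=blue(s["img"]);m[:225]=0;m[:,:290]=0;m[:,440:]=0
r=cv2.minAreaRect(np.array([ray(s,p,.012)[:2] for p in np.argwhere(m)[:,::-1]],np.float32));print(r,D(r[0]))
```

```text
screw [0.0754 0.1797]
screw [-0.074   0.1797]
screw [-0.0752 -0.1797]
screw [ 0.0747 -0.1797]
collar [ 0.0009 -0.0897]
barL [ 0.0005 -0.0569]
barR [ 0.001  -0.1223]
postR [-0.0025 -0.1897]
top [ 0.43677247 -0.0385704   1.10688594]
side [0.55315595 0.64577731 0.65787438]
[343 214] [354 238] [347.60909091 228.1       ]
side knob [ 0.0058366  -0.08189072] [ 0.01051021 -0.06449731]
((0.5211116671562195, -0.017190486192703247), (0.17413632571697235, 0.3838256299495697), 14.646829605102539) [0.00324019 0.00650627]
```

```bash
cat > push.py <<'E'
from h import *
from rig import manip,get_state,optics
o=down(YAW+np.pi/2)
manip.goto(W(0,.195,.22),o);manip.set_gripper(0.)
manip.line_to(W(0,.19,.085),.15)
manip.dwell(.2)
F=lambda:float(M[:,1]@get_state()["contact_force"][:2])
b=F();t0=get_state()["time_s"];print("t",t0,"bias",b,D(get_state()["ee_pos"]))
y=.19;log=[]
while y>.105:
    y-=.002; manip.line_to(W(0,y,.085),.025)
    f=F()-b;s=get_state();log.append((round(y,4),round(D(s["ee_pos"])[1],4),round(f,1)))
    if f>13:break
print(log,get_state()["time_s"])
cv2.imwrite("pics/push.png",optics.snapshot("top")["img"])
E
python3 push.py
```

```text
t 4.725 bias -0.2921447836902859 [0.00049156 0.19016899]
[(0.188, np.float64(0.1878), 0.7), (0.186, np.float64(0.1858), 0.8), (0.184, np.float64(0.1839), 0.2), (0.182, np.float64(0.1818), 0.3), (0.18, np.float64(0.1798), -0.6), (0.178, np.float64(0.1779), 0.6), (0.176, np.float64(0.1759), -0.1), (0.174, np.float64(0.1739), 0.2), (0.172, np.float64(0.1718), -0.1), (0.17, np.float64(0.1699), 0.9), (0.168, np.float64(0.1679), -0.5), (0.166, np.float64(0.1658), 0.5), (0.164, np.float64(0.1638), 0.4), (0.162, np.float64(0.1618), -0.0), (0.16, np.float64(0.1602), 1.9), (0.158, np.float64(0.1583), 3.4), (0.156, np.float64(0.156), 3.8), (0.154, np.float64(0.1539), 2.8), (0.152, np.float64(0.1518), 3.2), (0.15, np.float64(0.1498), 2.2), (0.148, np.float64(0.1478), 2.5), (0.146, np.float64(0.1458), 3.0), (0.144, np.float64(0.1438), 3.0), (0.142, np.float64(0.1418), 2.7), (0.14, np.float64(0.1398), 2.8), (0.138, np.float64(0.1378), 2.8), (0.136, np.float64(0.1358), 2.5), (0.134, np.float64(0.1338), 3.6), (0.132, np.float64(0.1318), 2.8), (0.13, np.float64(0.1309), 6.1), (0.128, np.float64(0.1309), 13.4)] 12.475
```

View pics/push.png

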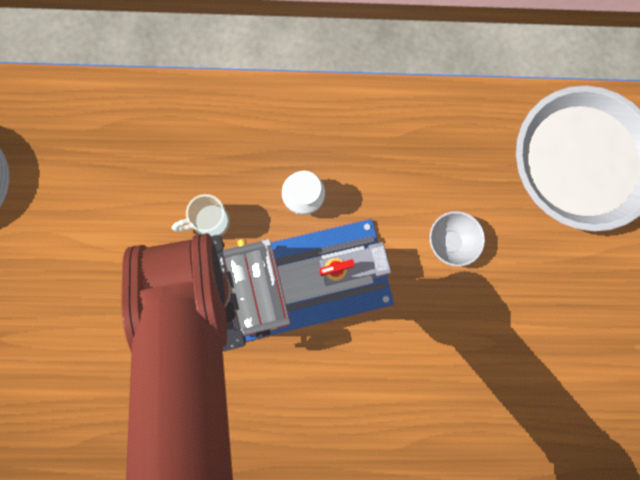

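The machine moved 29 mm at about 3 N, then hit a hard stop. In the picture it stands further along towards the clamp, with the knob unchanged at (337,267). The stop position supports the measured knob position of y≈-0.09 in my frame, so I'll check that close up.

Run:
```python
from h import *
from rig import manip,get_state,optics
manip.line_to(W(0,.165,.085),.08);manip.line_to(W(0,.17,.2),.2)
manip.goto(W(0,-.0895,.2),down(YAW+np.pi/2));manip.set_gripper(.6)
manip.line_to(W(0,-.0895,.142),.1)
print(get_state()["joints"],get_state()["ee_pos"],get_state()["time_s"])
a=optics.snapshot("side")["img"];b=optics.snapshot("top")["img"]
c=cv2.resize(a[130:330,270:450],(540,600),interpolation=cv2.INTER_CUBIC)
cv2.imwrite("pics/s1.png",c);cv2.imwrite("pics/s1t.png",b)
```

```text
[-0.56757397  0.24179861  0.79782421  1.83702351 -0.18962332  1.14047103
  0.54765962] [ 0.54222283 -0.11116009  0.14239006] 16.6917
```

View pics/s1.png

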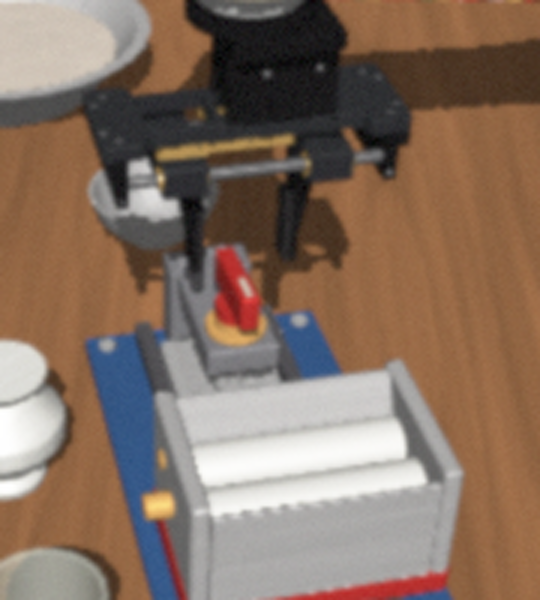

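View pics/s1t.png

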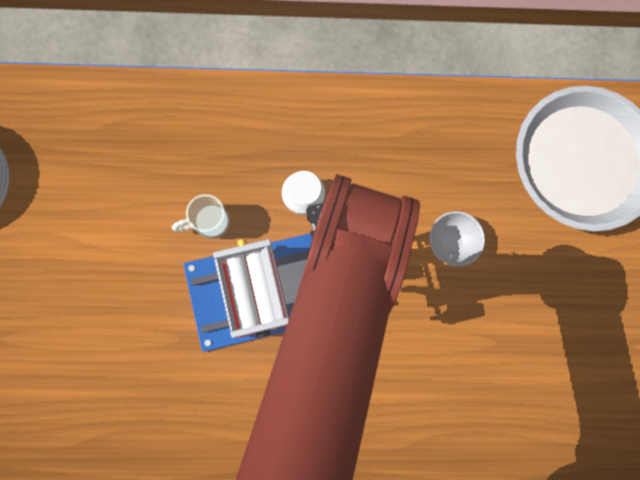

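In the side crop the finger tips are at (195,285) and (288,255), either side of the bar. The bar's top runs from about (222,250) to (249,283). The machine stands forward at the stop. I'll compare the tips and the bar in this same view to cancel calibration error.

Run:
```python
from h import *
import pickle
s=pickle.load(open("s0.pkl","rb"))["side"];t=pickle.load(open("s0.pkl","rb"))["top"]
f=lambda u,v:(u/3+270-.33,v/3+130-.33)
r=lambda p,z:np.round(D(ray(s,f(*p),z)),4)
print("tips",r((195,287),.142),r((288,257),.142),"mid",r((241.5,272),.142),"cmd",D([.54222,-.11116]))
print("bar top",r((222,250),.131),r((249,283),.131))
print("collar",r((237,326),.087))
# machine back edge top, now, vs. 108 mm... in top image
im=cv2.imread("pics/s1t.png");print("back",D(ray(t,(226,297),.128)))
```

```text
tips [ 0.0365 -0.0636] [-0.0305 -0.084 ] mid [ 0.0035 -0.0737] cmd [ 0.00019849 -0.08975681]
bar top [ 0.0058 -0.1167] [-0.0025 -0.0757]
collar [ 0.0011 -0.0884]
back [-0.00589478  0.11315981]
```

Run:
```python
from h import *
from rig import manip,get_state,optics
G=lambda:(M.T@get_state()["contact_force"][:2]).round(2)
manip.line_to(W(0,-.095,.165),.1);manip.set_gripper(1.)
manip.goto(W(0,-.095,.165),down(YAW));manip.line_to(W(0,-.095,.112),.1);manip.dwell(.1)
print(G(),get_state()["contact_force"],get_state()["time_s"])
for g in (.95,.9,.85,.8,.75,.7):
    manip.set_gripper(g,3);s=get_state();print(g,s["finger_gap"],s["finger_force"],G(),D(s["ee_pos"]),s["time_s"])
    if s["finger_gap"]>g+.02:break
```

```text
[0.06 0.3 ] [-0.0194788   0.29971561 -0.17300516] 20.1583
0.95 0.9525166532242217 0.0 [-0.57 -0.16] [ 9.00350315e-05 -9.49728487e-02] 20.5583
0.9 0.9041798194628264 0.0 [-0.78 -0.1 ] [-1.70309038e-05 -9.49970218e-02] 20.9583
0.85 0.851338454173907 0.1096506672911346 [-0.46 -0.43] [-1.23072955e-05 -9.49787398e-02] 21.3583
0.8 0.8013967021353277 3.0003388971090317 [0.08 6.48] [ 0.00011771 -0.09339775] 21.7083
0.75 0.80920938511251 2.9999054968357086 [-1.04  6.34] [ 0.00012226 -0.09338162] 21.925
```

The first touch came at a gap of about 0.85, pushing towards +y, so the bar centre is at y≈-0.090. That agrees with the top view. Now I'll grip across the bar and turn.

```bash
cat > turn.py <<'E'
from h import *
from rig import manip,get_state,optics
import json
manip.set_gripper(1.);manip.line_to(W(0,-.0945,.165),.15)
o=down(YAW+np.pi/2);C=(.0003,-.0899)
manip.goto(W(*C,.165),o);manip.set_gripper(.45);manip.line_to(W(*C,.102),.1);manip.dwell(.1)
b=get_state()["wrist_torque"][2]
manip.set_gripper(0.,60)
s=get_state();print("grip",s["time_s"],s["finger_gap"]*87,s["finger_force"],s["contact_force"].round(1),s["wrist_torque"].round(3),"bias",b)
q0=np.array(manip.inverse_kinematics(W(*C,.102),o));a=0.;log=[];n=0
while a<165:
    a+=5 if a<35 else 2.5
    q=q0.copy();q[6]-=np.deg2rad(a);manip.goto_joints(q)
    s=get_state();t=s["wrist_torque"][2]-b
    log.append((a,round(float(t),3),round(float(np.hypot(*s["contact_force"][:2])),1)))
    n=n+1 if abs(t)>.4 and a>35 else 0
    if n>=2 or abs(t)>1.5:break
    if s["time_s"]>62:break
print(log,s["time_s"],s["joints"][6]-q[6])
json.dump(dict(q0=q0.tolist(),a=a,b=float(b)),open("turn.json","w"))
E
python3 turn.py
```

```text
grip 26.7 27.29871165556302 59.99858021736145 [5.1 1.2 1.1] [ 0.105 -1.083 -0.039] bias -0.016615959469064925
[(5.0, -0.098, 4.9), (10.0, -0.082, 5.3), (15.0, -0.092, 6.4), (20.0, -0.125, 5.7), (25.0, -0.05, 6.0), (30.0, -0.034, 5.8), (35.0, -0.134, 5.9), (37.5, 0.001, 5.0), (40.0, -0.009, 6.0), (42.5, -0.037, 5.7), (45.0, -0.023, 5.3), (47.5, -0.017, 5.3), (50.0, -0.02, 5.7), (52.5, -0.052, 5.5), (55.0, -0.0, 5.4), (57.5, 0.015, 5.2), (60.0, -0.043, 4.8), (62.5, -0.021, 5.2), (65.0, 0.005, 6.4), (67.5, -0.026, 5.5), (70.0, 0.023, 6.4), (72.5, 0.014, 5.4), (75.0, -0.021, 6.4), (77.5, -0.039, 5.7), (80.0, 0.02, 5.2), (82.5, -0.038, 6.1), (85.0, -0.069, 5.8), (87.5, -0.091, 5.7), (90.0, -0.002, 5.2), (92.5, -0.001, 5.8), (95.0, 0.44, 5.0), (97.5, 0.396, 5.4), (100.0, 0.43, 4.8), (102.5, 0.446, 5.8)] 35.2 9.253657323204934e-05
```

Run:
```python
from h import *
from rig import get_state,optics
a=optics.snapshot("side")["img"];s=get_state();print(s["ee_pos"],D(s["ee_pos"]),s["finger_gap"]*87,s["wrist_torque"])
cv2.imwrite("pics/s2.png",cv2.resize(a[170:270,290:410],(720,600),interpolation=cv2.INTER_CUBIC))
```

```text
[ 0.54361857 -0.1112404   0.10257206] [ 0.0015326  -0.09018413] 27.386054253771253 [ 0.01855995 -1.23757907  0.46705956]
```

View pics/s2.png

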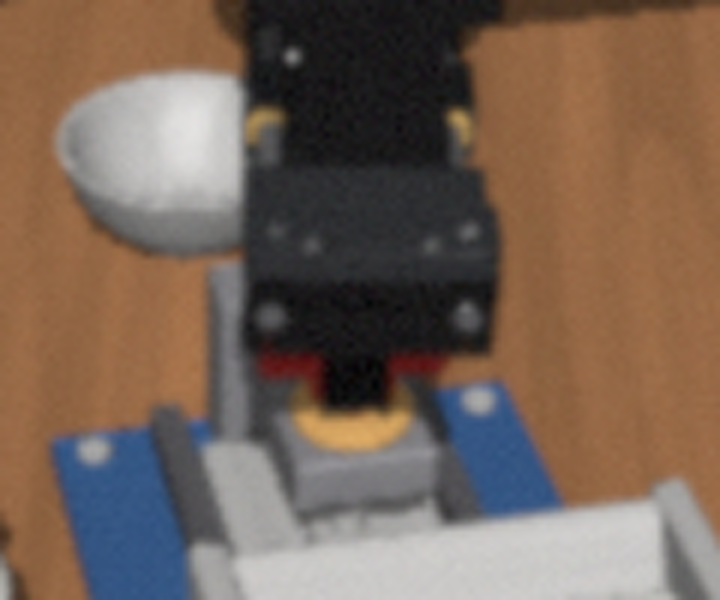

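The bar (red ends at (262,365) and (448,363) in the crop) lies square across the fingers. So the knob turned with the gripper, and it bit at about 94° of turn. I'll go on to 142°, then release and measure.

Run:
```python
from h import *
from rig import manip,get_state,optics
import json
J=json.load(open("turn.json"));q0=np.array(J["q0"]);a=J["a"];log=[]
while a<142:
    a=min(a+2.5,142);q=q0.copy();q[6]-=np.deg2rad(a);manip.goto_joints(q)
    s=get_state();t=s["wrist_torque"][2]-J["b"];log.append((a,round(float(t),3)))
    if t>1.3:break
print(log,s["finger_gap"]*87)
manip.set_gripper(.6);p=get_state()["ee_pos"]
manip.line_to([p[0],p[1],.2],.2)
manip.goto(W(0,.2,.3),down(YAW+np.pi/2))
s=optics.snapshot("top");im=s["img"];print(get_state()["time_s"])
m=red(im);m[:,:300]=0;m[:,400:]=0
k=np.argwhere(m)[:,::-1];w=np.array([ray(s,x,.131)[:2] for x in k],np.float32);r=cv2.minAreaRect(w);print(r,len(k))
cv2.imwrite("pics/f.png",cv2.resize(im[215:355,175:405],None,fx=3.4,fy=3.4,interpolation=cv2.INTER_CUBIC))
```

```text
[(105.0, 0.441), (107.5, 0.444), (110.0, 0.434), (112.5, 0.48), (115.0, 0.456), (117.5, 0.472), (120.0, 0.475), (122.5, 0.487), (125.0, 0.493), (127.5, 0.45), (130.0, 0.524), (132.5, 0.504), (135.0, 0.488), (137.5, 0.435), (140.0, 0.488), (142, 0.532)] 27.30220093586804
42.2583
((0.5615786910057068, -0.12916365265846252), (0.0, 0.0), 0.0) 1
```

View pics/f.png

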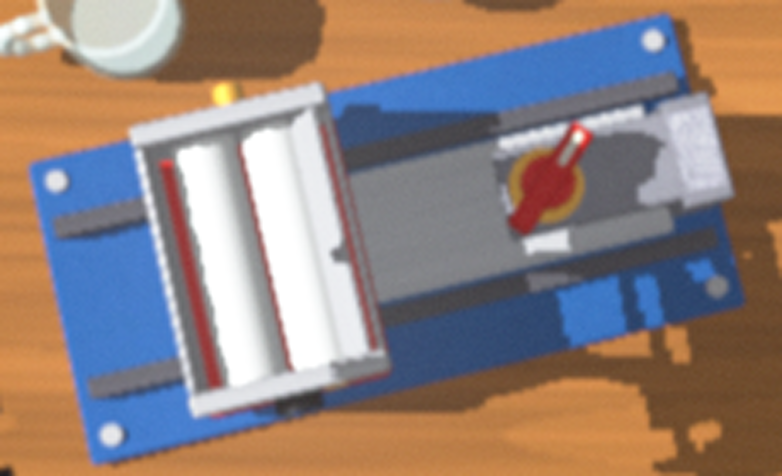

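The bar's white end is at (583,132) and its other end at (518,228) in the crop. The knob has therefore turned about 138°, which is about 45° past the bite. The machine's back edge has shifted about 30 mm from the start, matching the push, so it is still home. Nothing else has moved.

```bash
python3 -c "
from rig import manip
print(manip.hand_in())"
```

```text
the job is handed in; nothing more can be done
None
```

The job is handed in, but the verdict wasn't shown: I pushed the machine about 30 mm until the force rose sharply at the stop, then turned the knob to about 45° past the bite (measured after letting go) and left the pot, mug and bowl alone.

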